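# Turn the row of handle stems round into the fitting rack

### The job

Move the four coloured handle stems from the dark steel supply rack to the wooden fitting rack in reverse order, one upright in each pocket: the stem that starts nearest the robot goes in the pocket farthest from the robot, the next one in the pocket before it, and so on, so that the stem that starts farthest ends nearest. Leave all four standing on the pocket floors, and do not push aside the emery block or the thread gauge lying between the racks.

Things in the scene. Friction and masses are not known exactly. Their poses are not given: they have to be found in the camera images.
- red_stem_mid (a point): the red handle stem, a loose upright plastic post (about 90 g): round body 34 mm across, foot 38 mm across and 6 mm high, bright steel bolt head 18 mm across and 6 mm high on top, 60 mm tall in all. The point is its centre, 30 mm above its underside; z up its axis. It starts standing in one pocket of the supply rack, the pocket beside the red tag.
- yellow_stem_mid (a point): the yellow handle stem, a loose upright plastic post (about 90 g): round body 34 mm across, foot 38 mm across and 6 mm high, bright steel bolt head 18 mm across and 6 mm high on top, 60 mm tall in all. The point is its centre, 30 mm above its underside; z up its axis. It starts standing in one pocket of the supply rack, the pocket beside the yellow tag.
- blue_stem_mid (a point): the blue handle stem, a loose upright plastic post (about 90 g): round body 34 mm across, foot 38 mm across and 6 mm high, bright steel bolt head 18 mm across and 6 mm high on top, 60 mm tall in all. The point is its centre, 30 mm above its underside; z up its axis. It starts standing in one pocket of the supply rack, the pocket beside the blue tag.
- green_stem_mid (a point): the green handle stem, a loose upright plastic post (about 90 g): round body 34 mm across, foot 38 mm across and 6 mm high, bright steel bolt head 18 mm across and 6 mm high on top, 60 mm tall in all. The point is its centre, 30 mm above its underside; z up its axis. It starts standing in one pocket of the supply rack, the pocket beside the green tag.
- red_tag: small flat red tag, 30 x 16 x 3 mm, fixed on the ledge of the supply rack, 45 mm from the centre of the pocket in which the red stem starts (towards the rack's +y side); it stays and so keeps the starting order on record. Origin: centre of its underside.
- yellow_tag: small flat yellow tag, 30 x 16 x 3 mm, fixed on the ledge of the supply rack, 45 mm from the centre of the pocket in which the yellow stem starts (towards the rack's +y side); it stays and so keeps the starting order on record. Origin: centre of its underside.
- blue_tag: small flat blue tag, 30 x 16 x 3 mm, fixed on the ledge of the supply rack, 45 mm from the centre of the pocket in which the blue stem starts (towards the rack's +y side); it stays and so keeps the starting order on record. Origin: centre of its underside.
- green_tag: small flat green tag, 30 x 16 x 3 mm, fixed on the ledge of the supply rack, 45 mm from the centre of the pocket in which the green stem starts (towards the rack's +y side); it stays and so keeps the starting order on record. Origin: centre of its underside.
- supply_rack: supply rack: low dark steel, fixed, coloured tags on a flat ledge (8 mm high, y = +31 to +56 mm) beside the pockets; 236 mm long (x axis, away from the robot, yaw within 0.3). Four square pockets in a row, 54 mm inside: centres x = -87 (nearest the robot), -29, 29, 87 mm, y = 0; floors 8 mm, 4 mm thick rims 14 mm above the underside. Origin: underside, centre of the row; z up.
- fitting_rack: fitting rack: low brown wood, fixed, 62 mm wide, no tags, empty at the start; 236 mm long (x axis, away from the robot, yaw within 0.3). Four square pockets in a row, 54 mm inside: centres x = -87 (nearest the robot), -29, 29, 87 mm, y = 0; floors 8 mm, 4 mm thick rims 14 mm above the underside. Origin: underside, centre of the row; z up.
- emery: bystander: slate grey emery block, 85 x 40 x 24 mm, loose, on the ledge between the racks. Origin: centre of its underside.
- gauge: bystander: flat steel thread gauge with a toothed edge, 90 x 28 x 6 mm, loose, between the racks. Origin: centre of its underside.
Not all that is in view belongs to the job. Of the things shaped like the part that bears blue_stem_mid, the blue one is meant.

How it is judged:
By the outcome, as a careful person would: the job done as asked, in the order asked, and still so for the second after the job is handed in, with the robot touching nothing.
It also fails if it takes over 122 s, if anything falls off the work surface, if the arm or the gripper's body presses on something with over 40 N, if the wrist force passes 120 N, or if a joint passes its speed limit or range.

### The arm

A 6-joint arm with a two-finger parallel gripper is mounted at the origin on the work surface. World frame = base frame: x ahead of the robot, y to its left, z up, the work surface at z = 0. Lengths are in m, angles in rad, forces in N, time in s.
With the tool pointing down it reaches from about 0.35 to 0.975 m from the base axis. Payload 4.9 kg.
Tool frame: the origin (TCP) lies at the very end of the fingers, on their centre line; the grasp point (between the pads) lies 19 mm behind it; x points along the fingers, y is the direction in which the jaws open and shut, and the axes are right-handed (so a half turn about x gives the same grasp; the last joint's range is limited). The gripper opens to 85 mm and grips with 20 to 120 N. Pads are 22 mm wide; open, the fingers measure 114 mm over their backs; the gripper's body (76 mm by 85 mm) begins 54 mm behind the grasp point. The pads swing forward as they close: fully open they stand 13 mm farther back than shut.
Start: joints at [-1.337, 0.053, 1.613, -0, 1.476, -0.119], TCP at [0.216, -0.586, 0.231] pointing down, gripper open.
Joint ranges: [-3.01, 3.01], [-1.01, 2.22], [0.06, 2.58], [-1.02, 4.17], [0.09, 2.62], [-3.14, 3.14]. Speed limits (rad/s): [2.57, 2.57, 3.14, 3.14, 3.14, 3.14].

### API

Orientations are given as a rotation vector (axis times angle).
In Python, from station import ctrl, get_image, calibration, finish_job, search_frame, cut_out, mark_of gives the robot as it stands. The module is installed in compiled form; this text tells all that it offers.
- The arm moves only by the tool arm_command, never from a script. Its argument "plan" is a list that holds one entry, the list of rows, each a list of 7 numbers: the shift along the tool's x, y, z in m, then the turn, a rotation vector about the tool's x, y, z in degrees, then the finger opening in m, from 0 to 0.0854. A call has 1 to 20 rows; each row shifts and turns the pose as measured when the row begins, along the tool's axes as they then stand; what a row does not reach is not made up. A row lasts 1/12 s, in which the tool goes at most 41.7 mm and 7.16 degrees, less where a joint would pass 70% of its speed; a pose out of reach is approached as far as the arm can. A call with a gripper value outside its range is refused whole. The fingers move at their own pace and stop on an object; "squeeze" is the grip in N (left out, the last holds). Time passes only in rows, so rows that do not move let the fingers close. It gives the time, the measured TCP pose, the force and the opening at its end, in the units of the state.
- ctrl.get_obs(): the state, without advancing time (a new reading comes with each control period).
- get_image(name): name is "scene" or "top"; returns the picture (480x640x3 uint8, red, green, blue); there is no depth.
- calibration(name): a dict with "fx", "fy", "cx", "cy" (pixels), "cam_to_world" (4x4, takes a point from camera to world coordinates). Camera axes: x right, y down, z forward; pixel columns grow to the right and rows downward; lengths in m; the calibration is good to about 2 mm. A picture is of the moment at which its call begins. calibration takes no time and is no camera call.
- finish_job(): hands the job in, once; it reports no verdict.
Trained networks look in the newest picture that a camera, given by its name, has taken for a name from the list of things; names that differ only in an ending like _2 or _b are one class to them, and where a whole thing is asked for, a point or a joint stands for the part that bears it (a point fixed in the world has none). Each returns a list of dicts, best first, with "conf" (0 to 1); they miss things now and then, are a little off and sometimes report something else, mostly with a low value. They report only what shows in the picture. A call takes as long as a camera call. They do not tell look-alikes from the thing itself.
- search_frame(camera, thing): "at" ([x, y, z] in m, in the coordinates of the camera as it stood for that picture, good to about 4 mm: the middle of the surface that is visible of it).
- cut_out(camera, thing): "mask" (480x640 bool, what is visible of it).
- mark_of(camera, thing): "at" ([x, y, z] in m, in the coordinates of the camera as it stood for that picture, good to about 4 mm: a listed point, or the origin of a listed thing).
The state is a dict: "t": time; "q": joint angles; "dq": joint speeds; "effort": joint torques, N m; "tool_pos": TCP position; "tool_rot": TCP orientation; "contact_force": force on the tool from outside, world axes, zero at the start; "wrist_torque": the same for the moment, N m; "opening": finger opening in m.
Only numpy, scipy, OpenCV 4.12 (cv2) and the standard library are available. Lean on these libraries where they do the work, as an engineer would, in place of code of your own. Each camera call takes 0.05 s, during which the arm holds its last target. There are 200 camera calls.

## Working session

There is one attempt and no reset: what is moved stays moved. The work goes in short steps, Python scripts to look and compute and a tool call to move; the robot and the scene stay as the last step left them, time stands still between calls to the robot, and variables do not carry over. Pictures are saved under pics/ and viewed, about 12 in all and at most 16, crops included, and the job is handed in when it is done.

Besides the shell and the picture viewer there is one more tool, called after "Request:" as name(argument=value, ...), one argument or row to a line, values as JSON. arm_command: Moves the arm, as the interface text tells. Its arguments: {"type":"object","properties":{"plan":{"type":"array","items":{"type":"array","items":{"type":"array","items":{"type":"number"}}}},"squeeze":{"type":"number"}},"required":["plan"]}

```bash
mkdir -p pics; cat > h.py <<'E'
import numpy as np, cv2
from station import *
def save(cam,fn):
    im=get_image(cam); cv2.imwrite('pics/'+fn,im[:,:,::-1]); return im
def w(cam,p):
    T=np.array(calibration(cam)["cam_to_world"]); return (T@np.r_[p,1])[:3]
def px(cam,P):
    c=calibration(cam); p=np.linalg.inv(np.array(c["cam_to_world"]))@np.r_[P,1]
    return np.array([c["fx"]*p[0]/p[2]+c["cx"],c["fy"]*p[1]/p[2]+c["cy"]])
E
python3 - <<'E'
from h import *
for c in("top","scene"):
    save(c,c+'0.png'); k=calibration(c); print(c,k["fx"],np.round(k["cam_to_world"],3).tolist())
for c in("top","scene"):
  for t in ["red_stem_mid","yellow_stem_mid","blue_stem_mid","green_stem_mid","red_tag","yellow_tag","blue_tag","green_tag","supply_rack","fitting_rack","emery","gauge"]:
    print(c,t,[(round(d["conf"],2),np.round(w(c,d["at"]),4).tolist(),px(c,w(c,d["at"])).round().tolist()) for d in mark_of(c,t)][:4])
o=ctrl.get_obs();print(o)
E
```

```text
top 545.7390488487376 [[0.018, -0.992, 0.121, 0.393], [-0.999, -0.022, -0.025, 0.023], [0.028, -0.12, -0.992, 1.026], [0.0, 0.0, 0.0, 1.0]]
scene 570.2090989225895 [[-0.785, 0.317, -0.532, 0.973], [0.619, 0.386, -0.684, 0.595], [-0.011, -0.867, -0.499, 0.518], [0.0, 0.0, 0.0, 1.0]]
top red_stem_mid [(0.91, [0.5681, 0.2365, 0.0365], [191.0, 195.0]), (0.75, [0.613, 0.0097, 0.002], [315.0, 178.0])]
top yellow_stem_mid [(0.87, [0.6261, 0.2424, 0.0347], [190.0, 164.0])]
top blue_stem_mid [(0.76, [0.3531, 0.2258, 0.032], [192.0, 314.0]), (0.68, [0.4536, 0.2128, 0.0374], [201.0, 258.0]), (0.62, [0.6266, 0.2383, 0.0346], [192.0, 164.0]), (0.43, [0.5438, 0.2284, 0.0014], [199.0, 211.0])]
top green_stem_mid [(0.68, [0.5122, 0.2215, 0.0354], [198.0, 226.0]), (0.57, [0.5692, 0.2798, 0.0099], [171.0, 197.0]), (0.2, [0.6192, 0.292, 0.0076], [166.0, 171.0])]
top red_tag [(0.65, [0.5692, 0.2821, 0.0086], [170.0, 197.0])]
top yellow_tag [(0.55, [0.6158, 0.2891, 0.0069], [168.0, 172.0])]
top blue_tag [(0.53, [0.4503, 0.2633, 0.0066], [177.0, 260.0])]
top green_tag [(0.55, [0.5049, 0.2709, 0.0071], [17
[... 1177 characters left out ...]
13.0]), (0.47, [0.4543, 0.2145, 0.0367], [448.0, 318.0])]
{'t': 1.3, 'q': array([-1.33700991e+00,  5.27027875e-02,  1.61292678e+00,  3.09786177e-06,
        1.47600688e+00, -1.18982433e-01]), 'dq': array([-0.00180522, -0.00079741, -0.00035424,  0.00054016,  0.00094813,
       -0.00024046]), 'effort': array([ 3.25718008e-05, -3.93680334e+01, -3.70456052e+01, -1.34625261e-04,
        5.11805283e-04, -8.34722584e-06]), 'tool_pos': array([ 0.21593994, -0.5864766 ,  0.23128583]), 'tool_rot': array([ 2.02948093,  0.36177277, -2.02947976]), 'contact_force': array([ 0.41639285,  1.07126589, -0.25961513]), 'wrist_torque': array([ 0.04229663, -0.01068585,  0.01049215]), 'opening': 0.08537737306389065}
```

View pics/top0.png

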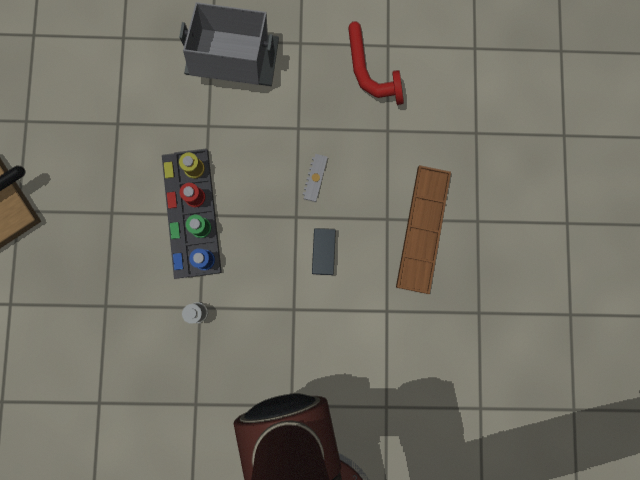

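View pics/scene0.png

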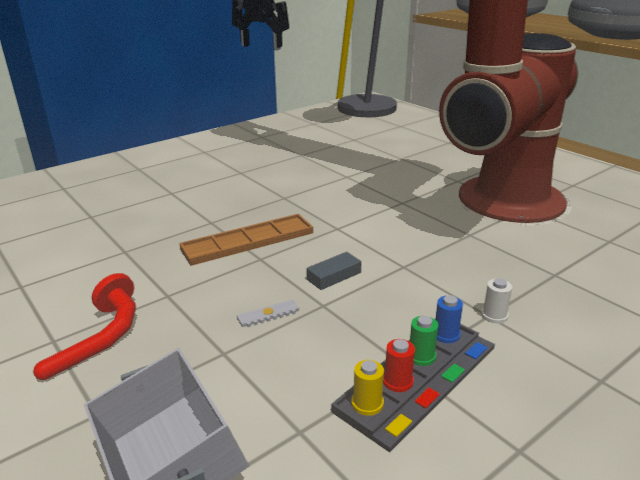

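```bash
python3 - <<'E'
import cv2
im=cv2.imread('pics/top0.png')[130:350,120:290]
cv2.imwrite('pics/crop0.png',cv2.resize(im,None,fx=2.7,fy=2.7,interpolation=cv2.INTER_CUBIC))
E
```

```text
(no output)
```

View pics/crop0.png

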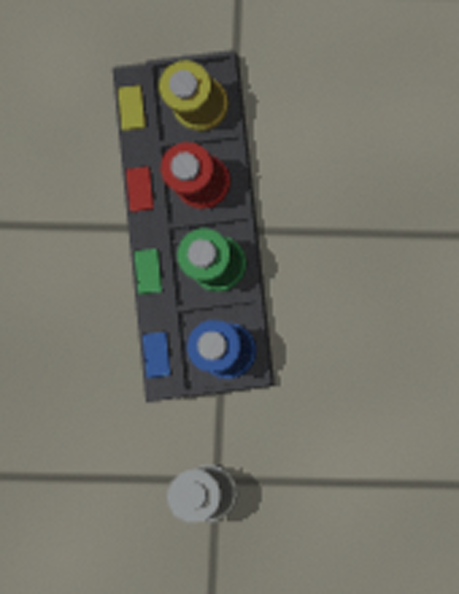

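The view shows four stems in the supply rack. In the top picture they are yellow (190,164), red (191,195), green (198,226) and blue (200,258), each beside its own tag.

Two things could be the "blue stem":
- the blue post at (200,258), in the pocket beside the blue tag
- a grey-white look-alike at (193,313), standing loose on the table

The crop confirms the blue one in the rack is meant. From near to far the order is blue, green, red, yellow, so blue goes to the farthest fitting pocket and yellow to the nearest. The fitting rack is at (425,229). Next I'll refine the poses by silhouette fitting.

```bash
cat > fit.py <<'E'
from h import *
from scipy.optimize import minimize
from scipy.spatial.transform import Rotation as R
K={c:(calibration(c),np.linalg.inv(np.array(calibration(c)["cam_to_world"]))) for c in("top","scene")}
def proj(c,P):
    k,T=K[c]; p=np.c_[P,np.ones(len(P))]@T.T
    return np.c_[k["fx"]*p[:,0]/p[:,2]+k["cx"],k["fy"]*p[:,1]/p[:,2]+k["cy"]]
def hull(c,P):
    m=np.zeros((480,640),np.uint8)
    cv2.fillConvexPoly(m,cv2.convexHull(np.round(proj(c,P)*16).astype(np.int32)),1,shift=4,lineType=8); return m>0
def rack(p,y0,y1,z=.014):
    P=np.array([[x,y,h] for x in(-.118,.118) for y in(y0,y1) for h in(0,z)])
    return np.c_[R.from_euler('z',p[2]).apply(P)+np.r_[p[:2],0]]
def stem(p,z0=.008):
    a=np.linspace(0,2*np.pi,24,endpoint=False)
    return np.vstack([np.c_[p[0]+r*np.cos(a),p[1]+r*np.sin(a),0*a+z0+h] for r,h in((.019,0),(.019,.006),(.017,.054),(.009,.06))])
def fit(masks,model,p0,s):
    def f(p): return sum(1-(hull(c,model(p))&m).sum()/(hull(c,model(p))|m).sum() for c,m in masks.items())
    r=min((minimize(f,np.array(p0),method='Nelder-Mead',options=dict(initial_simplex=np.vstack([p0]+[np.array(p0)+q*np.eye(len(p0))[i]*s[i] for i in range(len(p0))]))) for q in(1,-1)),key=lambda r:r.fun)
    return r.x,r.fun
def best(c,t,near):
    n=px(c,near); L=[d["mask"] for d in cut_out(c,t) if d["mask"].sum()>20]
    L=[m for m in L if np.hypot(*(np.argwhere(m).mean(0)[::-1]-n))<20]
    return L[0] if L else None
E
python3 - <<'E'
from fit import *
def go(t,near,model,p0,s):
    M={c:best(c,t,near) for c in("top","scene")}; M={c:m for c,m in M.items() if m is not None}
    for S in [M]+[{c:M[c]} for c in M]:
        print(t,list(S),*[np.round(v,4) for v in fit(S,model,p0,s)])
go("fitting_rack",[.52,-.192,.007],lambda p:rack(p,-.031,.031),[.52,-.192,-.1],[.008,.008,.05])
go("supply_rack",[.54,.245,.007],lambda p:rack(p,-.031,.056),[.54,.23,.1],[.008,.008,.05])
for n,p in dict(blue=(.452,.213),green=(.512,.223),red=(.569,.237),yellow=(.626,.241)).items():
    go(n+"_stem_mid",[*p,.038],stem,p,[.006,.006])
E
```

```text
fitting_rack ['top'] [ 0.5196 -0.1958 -0.1902] 0.0433
fitting_rack ['top'] [ 0.5196 -0.1958 -0.1902] 0.0433
supply_rack ['top', 'scene'] [0.5421 0.2302 0.1449] 0.8947
supply_rack ['top'] [0.5426 0.2295 0.1497] 0.3932
supply_rack ['scene'] [0.5413 0.2311 0.1425] 0.4962
blue_stem_mid ['top', 'scene'] [0.4526 0.2133] 0.2368
blue_stem_mid ['top'] [0.4534 0.2118] 0.0629
blue_stem_mid ['scene'] [0.4516 0.2135] 0.1672
green_stem_mid ['top', 'scene'] [0.513  0.2233] 0.2693
green_stem_mid ['top'] [0.5129 0.2215] 0.0743
green_stem_mid ['scene'] [0.5116 0.2217] 0.181
red_stem_mid ['top', 'scene'] [0.5695 0.2368] 0.1899
red_stem_mid ['top'] [0.5692 0.2348] 0.123
red_stem_mid ['scene'] [0.5703 0.2374] 0.0674
yellow_stem_mid ['top', 'scene'] [0.626  0.2395] 0.2249
yellow_stem_mid ['top'] [0.6247 0.2393] 0.1074
yellow_stem_mid ['scene'] [0.6254 0.2389] 0.1143
```

```bash
cat >> h.py <<'E'
from scipy.spatial.transform import Rotation as R
FR=[.5196,-.1958,-.1902]
def pocket(i,fr=FR): # i in -87..87 mm
    return np.array(fr[:2])+i/1000*np.array([np.cos(fr[2]),np.sin(fr[2])])
def to(xyz,yaw):
    o=ctrl.get_obs(); r=R.from_rotvec(o["tool_rot"]); M=r.as_matrix()
    y=np.array([-np.sin(yaw),np.cos(yaw),0]); y=y if y@M[:,1]>0 else -y
    G=np.c_[[0,0,-1],y,np.cross([0,0,-1],y)]
    d=np.degrees((r.inv()*R.from_matrix(G)).as_rotvec())
    s=M.T@(np.array(xyz)-o["tool_pos"])
    print("t",round(o["t"],2),"pos",o["tool_pos"].round(4),"open",round(o["opening"],4),"F",o["contact_force"].round(1),"| shift mm",(s*1000).round(1),"turn deg",d.round(2))
E
python3 - <<'E'
from fit import *
from h import *
im=get_image("scene"); h=cv2.cvtColor(im,cv2.COLOR_RGB2HSV).astype(int)
m=(h[...,0]>5)&(h[...,0]<18)&(h[...,1]>100); b=np.zeros_like(m); b[205:270,170:325]=1; m&=b
m=cv2.morphologyEx(m.astype(np.uint8),cv2.MORPH_CLOSE,np.ones((5,5)))>0
print(m.sum(),fit({"scene":m},lambda p:rack(p,-.031,.031),FR,[.008,.008,.05]))
for i in(87,29,-29,-87):print(i,pocket(i))
o=ctrl.get_obs();print(R.from_rotvec(o["tool_rot"]).as_matrix().round(3))
to([.4528,.213,.15],.148)
E
```

```text
2990 (array([ 0.51780901, -0.19420241, -0.1966108 ]), np.float64(0.06998444790046654))
87 [ 0.60503108 -0.21224781]
29 [ 0.54807703 -0.2012826 ]
-29 [ 0.49112297 -0.1903174 ]
-87 [ 0.43416892 -0.17935219]
[[ 0.     0.346 -0.938]
 [ 0.    -0.938 -0.346]
 [-1.    -0.    -0.   ]]
t 1.95 pos [ 0.216  -0.5865  0.2313] open 0.0855 F [ 0.2 -0.8 -0. ] | shift mm [  81.3 -668.4 -498.5] turn deg [11.74 -0.    0.  ]
```

Request:
arm_command(
  plan=[
    [[0, 0, 0, 6, 0, 0, 0.085], [0, 0, 0, 5.7, 0, 0, 0.085], [0, -0.03, -0.028, 0, 0, 0, 0.085], [0, -0.03, -0.028, 0, 0, 0, 0.085], [0, -0.03, -0.028, 0, 0, 0, 0.085], [0, -0.03, -0.028, 0, 0, 0, 0.085], [0, -0.035, -0.021, 0, 0, 0, 0.085], [0, -0.035, -0.021, 0, 0, 0, 0.085], [0, -0.038, -0.015, 0, 0, 0, 0.085], [0, -0.038, -0.015, 0, 0, 0, 0.085], [0, -0.038, -0.015, 0, 0, 0, 0.085], [0, -0.038, -0.015, 0, 0, 0, 0.085], [0, -0.038, -0.015, 0, 0, 0, 0.085], [0, -0.038, -0.015, 0, 0, 0, 0.085], [0, -0.038, -0.01, 0, 0, 0, 0.085], [0, -0.038, -0.01, 0, 0, 0, 0.085], [0, -0.038, -0.01, 0, 0, 0, 0.085], [0, -0.038, -0.01, 0, 0, 0, 0.085], [0, -0.038, -0.01, 0, 0, 0, 0.085], [0, -0.038, -0.01, 0, 0, 0, 0.085]],
  ],
  squeeze=40,
)

```text
t: 3.62
tool_pos: [0.4356, 0.1105, 0.2322]
tool_rot: [2.17, 0.124, -2.142]
contact_force: [1.1, -0.8, -0.1]
opening: 0.0852
```

```bash
sed -i 's/^FR=.*/FR=[.5187,-.195,-.193]/' h.py; python3 -c "
from h import *
to([.4528,.213,.15],.148)"
```

```text
t 3.62 pos [0.4356 0.1105 0.2322] open 0.0852 F [ 1.1 -0.8 -0.1] | shift mm [  81.8 -100.3  -28.4] turn deg [-1.53 -0.72 -0.42]
```

Request:
arm_command(
  plan=[
    [[0, -0.034, -0.01, -1.5, -0.7, -0.4, 0.085], [0, -0.033, -0.009, 0, 0, 0, 0.085], [0, -0.033, -0.009, 0, 0, 0, 0.085], [0.03, 0, 0, 0, 0, 0, 0.085], [0.03, 0, 0, 0, 0, 0, 0.085], [0.02, 0, 0, 0, 0, 0, 0.085], [0, 0, 0, 0, 0, 0, 0.085]],
  ],
)

```text
t: 4.2
tool_pos: [0.4504, 0.2299, 0.1542]
tool_rot: [2.149, 0.181, -2.126]
contact_force: [-0.6, 0.3, -0.9]
opening: 0.0849
```

```bash
python3 -c "
from h import *
to([.4528,.213,.032],.148)"
```

```text
t 4.2 pos [0.4504 0.2299 0.1542] open 0.0849 F [-0.6  0.3 -0.9] | shift mm [122.1  17.5   1.8] turn deg [ 0.94 -0.62  0.21]
```

Request:
arm_command(
  plan=[
    [[0, 0.0175, 0.002, 0.9, -0.6, 0.2, 0.085], [0.025, 0, 0, 0, 0, 0, 0.085], [0.025, 0, 0, 0, 0, 0, 0.085], [0, 0, 0, 0, 0, 0, 0.085]],
  ],
)

```text
t: 4.53
tool_pos: [0.4532, 0.2123, 0.1068]
tool_rot: [2.149, 0.161, -2.14]
contact_force: [-0.8, 0.4, -0.3]
opening: 0.0847
```

```bash
python3 -c "
from h import *
to([.4528,.213,.032],.148)"
```

```text
t 4.53 pos [0.4532 0.2123 0.1068] open 0.0847 F [-0.8  0.4 -0.3] | shift mm [74.8 -0.7  0.6] turn deg [ 0.03 -0.26  0.03]
```

Request:
arm_command(
  plan=[
    [[0.025, 0, 0.0005, 0, -0.2, 0, 0.085], [0.025, 0, 0, 0, 0, 0, 0.085], [0.015, 0, 0, 0, 0, 0, 0.085], [0.007, 0, 0, 0, 0, 0, 0.085], [0, 0, 0, 0, 0, 0, 0.085]],
  ],
)

```text
t: 4.95
tool_pos: [0.4595, 0.2134, 0.0428]
tool_rot: [2.161, 0.161, -2.133]
contact_force: [0.1, -0.5, -0.0]
opening: 0.0847
```

```bash
python3 -c "
from h import *
to([.4528,.213,.032],.148)
a=save('scene','g1.png')[250:420,330:530]
b=save('top','g1t.png')[130:300,120:320]
cv2.imwrite('pics/g1c.png',cv2.resize(np.hstack([a,b]),None,fx=2,fy=2,interpolation=cv2.INTER_CUBIC)[:,:,::-1])
"
```

```text
t 4.95 pos [0.4595 0.2134 0.0428] open 0.0847 F [ 0.1 -0.5 -0. ] | shift mm [10.8 -0.5  6.9] turn deg [-0.07 -0.75  0.14]
```

View pics/g1c.png

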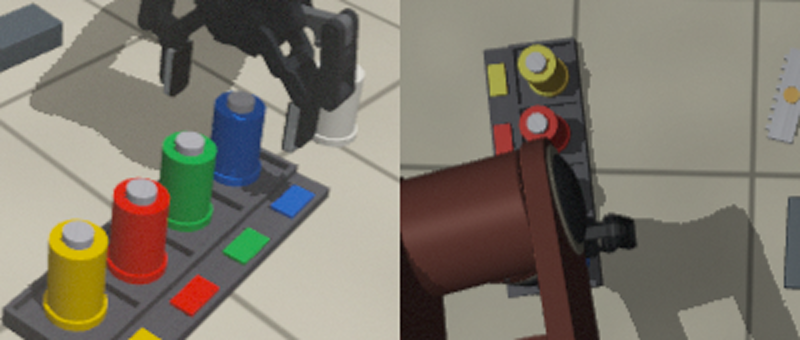

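The scene crop shows the open fingers on either side of the blue stem, at about crop (238,140). The arm drifted 7 mm along x while descending. I'll correct that, finish the descent and close.

Request:
arm_command(
  plan=[
    [[0, 0, 0.007, 0, -0.7, 0, 0.085], [0.005, 0, 0, 0, 0, 0, 0.085], [0.005, 0, 0.001, 0, 0, 0, 0.085], [0, 0, 0, 0, 0, 0, 0.085]],
  ],
)

```text
t: 5.38
tool_pos: [0.4558, 0.2138, 0.0394]
tool_rot: [2.16, 0.164, -2.135]
contact_force: [-0.3, 0.1, 0.1]
opening: 0.085
```

```bash
python3 -c "
from h import *
to([.4528,.213,.032],.148)"
```

```text
t 5.38 pos [0.4558 0.2138 0.0394] open 0.085 F [-0.3  0.1  0.1] | shift mm [7.3 0.4 3.2] turn deg [-0.05 -0.69  0.24]
```

Request:
arm_command(
  plan=[
    [[0.008, 0, 0.004, 0, -0.8, 0.2, 0.085], [0.008, 0, 0.003, 0, -0.6, 0, 0.085], [0.003, 0, 0.001, 0, 0, 0, 0.085]],
  ],
)

```text
t: 5.63
tool_pos: [0.4484, 0.213, 0.0203]
tool_rot: [2.132, 0.158, -2.157]
contact_force: [-0.1, -0.8, 0.3]
opening: 0.0852
```

```bash
python3 -c "
from h import *
to([.4528,.213,.032],.148)"
```

```text
t 5.63 pos [0.4484 0.213  0.0203] open 0.0852 F [-0.1 -0.8  0.3] | shift mm [-11.8   0.6  -4.2] turn deg [-0.05  0.66  0.05]
```

Request:
arm_command(
  plan=[
    [[-0.01, 0, -0.004, 0, 0.6, 0, 0.085], [-0.004, 0, -0.002, 0, 0, 0, 0.085], [0, 0, 0, 0, 0, 0, 0.085], [0, 0, 0, 0, 0, 0, 0.085]],
  ],
)

```text
t: 5.97
tool_pos: [0.4535, 0.2136, 0.0333]
tool_rot: [2.14, 0.158, -2.15]
contact_force: [0.5, -0.3, 0.1]
opening: 0.085
```

```bash
python3 -c "
from h import *
to([.4528,.213,.032],.148)"
```

```text
t 5.97 pos [0.4535 0.2136 0.0333] open 0.085 F [ 0.5 -0.3  0.1] | shift mm [1.3 0.5 0.8] turn deg [-0.04  0.25  0.01]
```

Settled and well placed. Closing.

Request:
arm_command(
  plan=[
    [[0, 0, 0, 0, 0, 0, 0.02], [0, 0, 0, 0, 0, 0, 0.02], [0, 0, 0, 0, 0, 0, 0.02], [0, 0, 0, 0, 0, 0, 0.02], [0, 0, 0, 0, 0, 0, 0.02], [0, 0, 0, 0, 0, 0, 0.02], [0, 0, 0, 0, 0, 0, 0.02], [0, 0, 0, 0, 0, 0, 0.02]],
  ],
  squeeze=40,
)

```text
t: 6.63
tool_pos: [0.4547, 0.2138, 0.0347]
tool_rot: [2.143, 0.159, -2.147]
contact_force: [-0.6, 0.1, 0.8]
opening: 0.0329
```

```bash
python3 -c "
from h import *
to([*pocket(87),.13],FR[2]); print(pocket(87),pocket(29))"
```

```text
t 6.63 pos [0.4547 0.2138 0.0347] open 0.0329 F [-0.6  0.1  0.8] | shift mm [-95.7 442.8 -85.2] turn deg [19.49  0.09  0.02]
[ 0.60408469 -0.21168695] [ 0.54716156 -0.20056232]
```

Request:
arm_command(
  plan=[
    [[-0.01, 0, 0, 0, 0, 0, 0.02], [-0.015, 0, 0, 0, 0, 0, 0.02], [-0.02, 0, 0, 0, 0, 0, 0.02], [-0.02, 0, 0, 0, 0, 0, 0.02], [-0.02, 0, 0, 0, 0, 0, 0.02], [-0.01, 0, 0, 0, 0, 0, 0.02], [0, 0, 0, 5, 0, 0, 0.02], [0, 0, 0, 5, 0, 0, 0.02], [0, 0, 0, 5, 0, 0, 0.02], [0, 0, 0, 4.5, 0, 0, 0.02], [0, 0, 0, 0, 0, 0, 0.02]],
  ],
)

```text
t: 7.55
tool_pos: [0.4523, 0.2131, 0.1361]
tool_rot: [-2.106, 0.223, 2.118]
contact_force: [-0.7, 0.8, -1.1]
opening: 0.0329
```

```bash
python3 -c "
from h import *
to([*pocket(87),.13],FR[2])"
```

```text
t 7.55 pos [0.4523 0.2131 0.1361] open 0.0329 F [-0.7  0.8 -1.1] | shift mm [   5.6  384.1 -236.6] turn deg [-0.91  0.32 -0.12]
```

Request:
arm_command(
  plan=[
    [[0, 0.02, -0.012, -0.9, 0, 0, 0.02], [0, 0.032, -0.02, 0, 0, 0, 0.02], [0, 0.032, -0.02, 0, 0, 0, 0.02], [0, 0.032, -0.02, 0, 0, 0, 0.02], [0, 0.032, -0.02, 0, 0, 0, 0.02], [0, 0.032, -0.02, 0, 0, 0, 0.02], [0, 0.032, -0.02, 0, 0, 0, 0.02], [0, 0.032, -0.02, 0, 0, 0, 0.02], [0, 0.032, -0.02, 0, 0, 0, 0.02], [0, 0.032, -0.02, 0, 0, 0, 0.02], [0, 0.032, -0.02, 0, 0, 0, 0.02], [0, 0.032, -0.02, 0, 0, 0, 0.02], [0, 0.02, -0.01, 0, 0, 0, 0.02], [0, 0, 0, 0, 0, 0, 0.02], [0, 0, 0, 0, 0, 0, 0.02]],
  ],
)

```text
t: 8.8
tool_pos: [0.625, -0.2355, 0.1306]
tool_rot: [-2.128, 0.164, 2.153]
contact_force: [-0.4, 0.0, -0.4]
opening: 0.033
```

```bash
python3 -c "
from h import *
to([*pocket(87),.036],FR[2])"
```

```text
t 8.8 pos [ 0.625  -0.2355  0.1306] open 0.033 F [-0.4  0.  -0.4] | shift mm [ 94.9 -20.3  23.2] turn deg [2.21 0.67 0.03]
```

Request:
arm_command(
  plan=[
    [[0, -0.012, 0.013, 2, 0.6, 0, 0.02], [0, -0.008, 0.009, 0, 0, 0, 0.02], [0.02, 0, 0, 0, 0, 0, 0.02], [0.025, 0, 0, 0, 0, 0, 0.02], [0.01, 0, 0, 0, 0, 0, 0.02], [0, 0, 0, 0, 0, 0, 0.02], [0, 0, 0, 0, 0, 0, 0.02]],
  ],
)

```text
t: 9.38
tool_pos: [0.6036, -0.2034, 0.0747]
tool_rot: [-2.126, 0.185, 2.131]
contact_force: [0.6, 0.5, -0.1]
opening: 0.0327
```

```bash
python3 -c "
from h import *
to([*pocket(87),.036],FR[2])"
```

```text
t 9.38 pos [ 0.6036 -0.2034  0.0747] open 0.0327 F [ 0.6  0.5 -0.1] | shift mm [38.7  8.1 -2. ] turn deg [1.01 0.17 0.13]
```

Request:
arm_command(
  plan=[
    [[0, 0.007, -0.002, 1, 0, 0, 0.02], [0.01, 0.002, 0, 0, 0, 0, 0.02], [0.01, 0, 0, 0, 0, 0, 0.02], [0, 0, 0, 0, 0, 0, 0.02], [0, 0, 0, 0, 0, 0, 0.02]],
  ],
)

```text
t: 9.8
tool_pos: [0.6063, -0.214, 0.0572]
tool_rot: [-2.123, 0.205, 2.117]
contact_force: [-0.2, -0.4, -0.5]
opening: 0.0327
```

```bash
python3 -c "
from h import *
to([*pocket(87),.036],FR[2])
a=save('scene','p1.png')[130:300,160:360]
b=save('top','p1t.png')[130:300,320:520]
cv2.imwrite('pics/p1c.png',cv2.resize(np.hstack([a,b]),None,fx=2,fy=2,interpolation=cv2.INTER_CUBIC)[:,:,::-1])
"
```

```text
t 9.8 pos [ 0.6063 -0.214   0.0572] open 0.0327 F [-0.2 -0.4 -0.5] | shift mm [21.2 -1.8  2.7] turn deg [ 0.02 -0.17  0.03]
```

View pics/p1c.png

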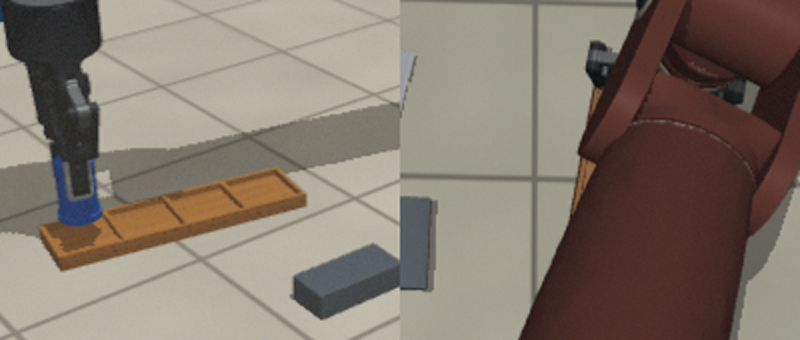

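The crop shows the blue stem upright above the far pocket, about 20 mm up. Lowering the rest of the way.

Request:
arm_command(
  plan=[
    [[0.006, -0.002, 0.003, 0, 0, 0, 0.02], [0.006, 0, 0, 0, 0, 0, 0.02], [0.006, 0, 0, 0, 0, 0, 0.02], [0, 0, 0, 0, 0, 0, 0.02], [0, 0, 0, 0, 0, 0, 0.02]],
  ],
)

```text
t: 10.32
tool_pos: [0.6038, -0.2111, 0.038]
tool_rot: [-2.124, 0.205, 2.116]
contact_force: [-0.2, 1.0, -1.6]
opening: 0.033
```

```bash
python3 -c "
from h import *
to([*pocket(87),.036],FR[2])"
```

```text
t 10.32 pos [ 0.6038 -0.2111  0.038 ] open 0.033 F [-0.2  1.  -1.6] | shift mm [ 2.   0.5 -0.4] turn deg [ 0.03 -0.21  0.02]
```

Request:
arm_command(
  plan=[
    [[0.003, 0, 0, 0, 0, 0, 0.02], [0, 0, 0, 0, 0, 0, 0.02], [0, 0, 0, 0, 0, 0, 0.085], [0, 0, 0, 0, 0, 0, 0.085], [0, 0, 0, 0, 0, 0, 0.085], [0, 0, 0, 0, 0, 0, 0.085], [0, 0, 0, 0, 0, 0, 0.085], [0, 0, 0, 0, 0, 0, 0.085], [-0.01, 0, 0, 0, 0, 0, 0.085], [-0.02, 0, 0, 0, 0, 0, 0.085], [-0.02, 0, 0, 0, 0, 0, 0.085], [-0.02, 0, 0, 0, 0, 0, 0.085], [-0.02, 0, 0, 0, 0, 0, 0.085], [-0.01, 0, 0, 0, 0, 0, 0.085], [0, 0, 0, -5, 0, 0, 0.085], [0, 0, 0, -5, 0, 0, 0.085], [0, 0, 0, -5, 0, 0, 0.085], [0, 0, 0, -4, 0, 0, 0.085], [0, 0, 0, 0, 0, 0, 0.085]],
  ],
)

```text
t: 11.9
tool_pos: [0.6048, -0.2117, 0.1476]
tool_rot: [2.149, 0.162, -2.129]
contact_force: [0.1, 0.4, 0.1]
opening: 0.0849
```

```bash
python3 -c "
from h import *
to([.513,.2227,.13],.148)"
```

```text
t 11.9 pos [ 0.6048 -0.2117  0.1476] open 0.0849 F [0.1 0.4 0.1] | shift mm [  15.2 -443.4   23.8] turn deg [ 0.4  -0.51 -0.27]
```

Request:
arm_command(
  plan=[
    [[0, -0.018, 0.001, 0.4, -0.5, -0.2, 0.085], [0, -0.033, 0.002, 0, 0, 0, 0.085], [0, -0.033, 0.002, 0, 0, 0, 0.085], [0, -0.033, 0.002, 0, 0, 0, 0.085], [0, -0.033, 0.002, 0, 0, 0, 0.085], [0, -0.033, 0.002, 0, 0, 0, 0.085], [0, -0.033, 0.002, 0, 0, 0, 0.085], [0, -0.033, 0.002, 0, 0, 0, 0.085], [0, -0.033, 0.002, 0, 0, 0, 0.085], [0, -0.033, 0.002, 0, 0, 0, 0.085], [0, -0.033, 0.002, 0, 0, 0, 0.085], [0, -0.033, 0.002, 0, 0, 0, 0.085], [0, -0.03, 0.001, 0, 0, 0, 0.085], [0, 0, 0, 0, 0, 0, 0.085], [0, 0, 0, 0, 0, 0, 0.085]],
  ],
)

```text
t: 13.15
tool_pos: [0.5214, 0.2087, 0.1483]
tool_rot: [2.166, 0.12, -2.16]
contact_force: [-0.2, -1.0, -0.5]
opening: 0.0849
```

```bash
python3 -c "
from h import *
to([.513,.2227,.034],.148)
a=save('scene','p2.png')
cv2.imwrite('pics/p2c.png',cv2.resize(a[130:480,160:560],None,fx=1.5,fy=1.5,interpolation=cv2.INTER_CUBIC)[:,:,::-1])
"
```

```text
t 13.15 pos [0.5214 0.2087 0.1483] open 0.0849 F [-0.2 -1.  -0.5] | shift mm [114.2 -15.    7.1] turn deg [-2.05 -0.14 -0.11]
```

View pics/p2c.png

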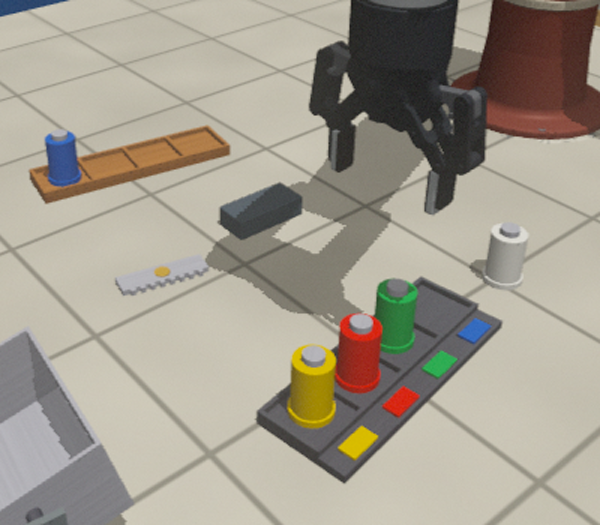

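The picture shows blue standing upright in the far fitting pocket, at crop (62,160). Emery and gauge have not moved. Green is next.

Request:
arm_command(
  plan=[
    [[0, -0.009, 0.004, -2, 0, 0, 0.085], [0, -0.006, 0.003, 0, 0, 0, 0.085], [0.02, 0, 0.001, 0, 0, 0, 0.085], [0.025, 0, 0.001, 0, 0, 0, 0.085], [0.01, 0, 0, 0, 0, 0, 0.085], [0, 0, 0, 0, 0, 0, 0.085], [0, 0, 0, 0, 0, 0, 0.085]],
  ],
)

```text
t: 13.78
tool_pos: [0.5119, 0.2198, 0.0936]
tool_rot: [2.154, 0.15, -2.142]
contact_force: [-0.4, 0.5, 1.0]
opening: 0.0849
```

```bash
python3 -c "
from h import *
to([.513,.2227,.034],.148)"
```

```text
t 13.78 pos [0.5119 0.2198 0.0936] open 0.0849 F [-0.4  0.5  1. ] | shift mm [59.6 -2.8 -1.2] turn deg [-0.42 -0.32 -0.08]
```

Request:
arm_command(
  plan=[
    [[0.006, -0.003, -0.001, -0.4, -0.3, 0, 0.085], [0.012, 0, 0, 0, 0, 0, 0.085], [0.012, 0, 0, 0, 0, 0, 0.085], [0.012, 0, 0, 0, 0, 0, 0.085], [0.01, 0, 0, 0, 0, 0, 0.085], [0.005, 0, 0, 0, 0, 0, 0.085], [0, 0, 0, 0, 0, 0, 0.085], [0, 0, 0, 0, 0, 0, 0.085]],
  ],
)

```text
t: 14.45
tool_pos: [0.5146, 0.223, 0.0333]
tool_rot: [2.148, 0.157, -2.141]
contact_force: [-0.2, -0.7, -0.0]
opening: 0.085
```

```bash
python3 -c "
from h import *
to([.513,.2227,.034],.148)"
```

```text
t 14.45 pos [0.5146 0.223  0.0333] open 0.085 F [-0.2 -0.7 -0. ] | shift mm [-0.7  0.1  1.6] turn deg [-0.06 -0.18 -0.06]
```

Request:
arm_command(
  plan=[
    [[0, 0, 0, 0, 0, 0, 0.02], [0, 0, 0, 0, 0, 0, 0.02], [0, 0, 0, 0, 0, 0, 0.02], [0, 0, 0, 0, 0, 0, 0.02], [0, 0, 0, 0, 0, 0, 0.02], [0, 0, 0, 0, 0, 0, 0.02], [0, 0, 0, 0, 0, 0, 0.02], [0, 0, 0, 0, 0, 0, 0.02]],
  ],
  squeeze=40,
)

```text
t: 15.12
tool_pos: [0.516, 0.2235, 0.0354]
tool_rot: [2.152, 0.158, -2.138]
contact_force: [0.1, -0.8, -1.3]
opening: 0.0329
```

Request:
arm_command(
  plan=[
    [[-0.01, 0, 0, 0, 0, 0, 0.02], [-0.015, 0, 0, 0, 0, 0, 0.02], [-0.02, 0, 0, 0, 0, 0, 0.02], [-0.02, 0, 0, 0, 0, 0, 0.02], [-0.02, 0, 0, 0, 0, 0, 0.02], [-0.01, 0, 0, 0, 0, 0, 0.02], [0, 0, 0, 5, 0, 0, 0.02], [0, 0, 0, 5, 0, 0, 0.02], [0, 0, 0, 5, 0, 0, 0.02], [0, 0, 0, 3.7, 0, 0, 0.02], [0, 0, 0, 0, 0, 0, 0.02]],
  ],
)

```text
t: 16.03
tool_pos: [0.5143, 0.2232, 0.139]
tool_rot: [-2.126, 0.206, 2.112]
contact_force: [0.4, -1.2, -0.8]
opening: 0.033
```

```bash
python3 -c "
from h import *
to([*pocket(29),.13],FR[2])"
```

```text
t 16.03 pos [0.5143 0.2232 0.139 ] open 0.033 F [ 0.4 -1.2 -0.8] | shift mm [   9.   409.5 -114.2] turn deg [-0.1  -0.37  0.1 ]
```

Request:
arm_command(
  plan=[
    [[0, 0.015, -0.004, 0, 0, 0, 0.02], [0, 0.033, -0.009, 0, 0, 0, 0.02], [0, 0.033, -0.009, 0, 0, 0, 0.02], [0, 0.033, -0.009, 0, 0, 0, 0.02], [0, 0.033, -0.009, 0, 0, 0, 0.02], [0, 0.033, -0.009, 0, 0, 0, 0.02], [0, 0.033, -0.009, 0, 0, 0, 0.02], [0, 0.033, -0.009, 0, 0, 0, 0.02], [0, 0.033, -0.009, 0, 0, 0, 0.02], [0, 0.033, -0.009, 0, 0, 0, 0.02], [0, 0.033, -0.009, 0, 0, 0, 0.02], [0, 0.033, -0.009, 0, 0, 0, 0.02], [0, 0.012, -0.003, 0, 0, 0, 0.02], [0, 0, 0, 0, 0, 0, 0.02], [0, 0, 0, 0, 0, 0, 0.02]],
  ],
)

```text
t: 17.28
tool_pos: [0.5475, -0.1966, 0.1389]
tool_rot: [-2.142, 0.171, 2.128]
contact_force: [-0.4, -0.2, -1.7]
opening: 0.0329
```

```bash
python3 -c "
from h import *
to([*pocket(29),.037],FR[2])"
```

```text
t 17.28 pos [ 0.5475 -0.1966  0.1389] open 0.0329 F [-0.4 -0.2 -1.7] | shift mm [101.9   4.3   0.4] turn deg [ 1.73 -0.35  0.19]
```

Request:
arm_command(
  plan=[
    [[0, 0.003, 0, 1.7, -0.3, 0, 0.02], [0.015, 0.001, 0, 0, 0, 0, 0.02], [0.02, 0, 0, 0, 0, 0, 0.02], [0.02, 0, 0, 0, 0, 0, 0.02], [0.015, 0, 0, 0, 0, 0, 0.02], [0, 0, 0, 0, 0, 0, 0.02], [0, 0, 0, 0, 0, 0, 0.02]],
  ],
)

```text
t: 17.87
tool_pos: [0.5478, -0.1901, 0.0678]
tool_rot: [-2.127, 0.184, 2.123]
contact_force: [-0.2, 0.8, -0.1]
opening: 0.033
```

```bash
python3 -c "
from h import *
to([*pocket(29),.037],FR[2])"
```

```text
t 17.87 pos [ 0.5478 -0.1901  0.0678] open 0.033 F [-0.2  0.8 -0.1] | shift mm [30.8 10.6 -1.2] turn deg [ 0.79 -0.07  0.38]
```

Request:
arm_command(
  plan=[
    [[0, 0.006, 0, 0.8, 0, 0.3, 0.02], [0, 0.004, 0, 0, 0, 0, 0.02], [0.008, 0, 0, 0, 0, 0, 0.02], [0.008, 0, 0, 0, 0, 0, 0.02], [0, 0, 0, 0, 0, 0, 0.02], [0, 0, 0, 0, 0, 0, 0.02]],
  ],
)

```text
t: 18.37
tool_pos: [0.5484, -0.1999, 0.0551]
tool_rot: [-2.13, 0.205, 2.114]
contact_force: [0.8, -0.3, -0.8]
opening: 0.0326
```

```bash
python3 -c "
from h import *
to([*pocket(29),.037],FR[2])"
```

```text
t 18.37 pos [ 0.5484 -0.1999  0.0551] open 0.0326 F [ 0.8 -0.3 -0.8] | shift mm [18.1  0.8  1.3] turn deg [ 0.11 -0.44 -0.04]
```

Request:
arm_command(
  plan=[
    [[0.006, 0.001, 0.001, 0, -0.4, 0, 0.02], [0.006, 0, 0, 0, 0, 0, 0.02], [0.005, 0, 0, 0, 0, 0, 0.02], [0, 0, 0, 0, 0, 0, 0.02], [0, 0, 0, 0, 0, 0, 0.02]],
  ],
)

```text
t: 18.78
tool_pos: [0.5471, -0.2012, 0.0362]
tool_rot: [-2.121, 0.205, 2.121]
contact_force: [-0.1, -0.6, -0.4]
opening: 0.0327
```

```bash
python3 -c "
from h import *
to([*pocket(29),.037],FR[2])"
```

```text
t 18.78 pos [ 0.5471 -0.2012  0.0362] open 0.0327 F [-0.1 -0.6 -0.4] | shift mm [-0.8 -0.6  0.1] turn deg [ 0.07  0.01 -0.03]
```

Request:
arm_command(
  plan=[
    [[0, 0, 0, 0, 0, 0, 0.02], [0, 0, 0, 0, 0, 0, 0.085], [0, 0, 0, 0, 0, 0, 0.085], [0, 0, 0, 0, 0, 0, 0.085], [0, 0, 0, 0, 0, 0, 0.085], [0, 0, 0, 0, 0, 0, 0.085], [0, 0, 0, 0, 0, 0, 0.085], [-0.01, 0, 0, 0, 0, 0, 0.085], [-0.02, 0, 0, 0, 0, 0, 0.085], [-0.02, 0, 0, 0, 0, 0, 0.085], [-0.02, 0, 0, 0, 0, 0, 0.085], [-0.02, 0, 0, 0, 0, 0, 0.085], [-0.01, 0, 0, 0, 0, 0, 0.085], [0, 0, 0, -5, 0, 0, 0.085], [0, 0, 0, -5, 0, 0, 0.085], [0, 0, 0, -5, 0, 0, 0.085], [0, 0, 0, -3.5, 0, 0, 0.085], [0, 0, 0, 0, 0, 0, 0.085]],
  ],
)

```text
t: 20.28
tool_pos: [0.5489, -0.2018, 0.1497]
tool_rot: [2.15, 0.152, -2.136]
contact_force: [-0.3, -0.5, 0.1]
opening: 0.0851
```

```bash
python3 -c "
from h import *
to([.5695,.236,.13],.148)"
```

```text
t 20.28 pos [ 0.5489 -0.2018  0.1497] open 0.0851 F [-0.3 -0.5  0.1] | shift mm [  18.  -430.2  -84.2] turn deg [-0.07 -0.35 -0.3 ]
```

Request:
arm_command(
  plan=[
    [[0, -0.012, -0.003, 0, -0.3, -0.3, 0.085], [0, -0.033, -0.007, 0, 0, 0, 0.085], [0, -0.033, -0.007, 0, 0, 0, 0.085], [0, -0.033, -0.007, 0, 0, 0, 0.085], [0, -0.033, -0.007, 0, 0, 0, 0.085], [0, -0.033, -0.007, 0, 0, 0, 0.085], [0, -0.033, -0.007, 0, 0, 0, 0.085], [0, -0.033, -0.007, 0, 0, 0, 0.085], [0, -0.033, -0.007, 0, 0, 0, 0.085], [0, -0.033, -0.007, 0, 0, 0, 0.085], [0, -0.033, -0.007, 0, 0, 0, 0.085], [0, -0.033, -0.007, 0, 0, 0, 0.085], [0, -0.033, -0.007, 0, 0, 0, 0.085], [0, -0.01, 0, 0, 0, 0, 0.085], [0, 0, 0, 0, 0, 0, 0.085], [0, 0, 0, 0, 0, 0, 0.085], [0, 0, 0, 0, 0, 0, 0.085]],
  ],
)

```text
t: 21.7
tool_pos: [0.574, 0.2536, 0.1499]
tool_rot: [2.154, 0.134, -2.169]
contact_force: [-0.0, -0.5, -1.0]
opening: 0.0851
```

```bash
python3 -c "
from h import *
to([.5695,.236,.034],.148)"
```

```text
t 21.7 pos [0.574  0.2536 0.1499] open 0.0851 F [-0.  -0.5 -1. ] | shift mm [115.9  17.5   5.8] turn deg [-1.59  0.37  0.26]
```

Request:
arm_command(
  plan=[
    [[0, 0.01, 0.003, -1.5, 0.3, 0, 0.085], [0, 0.008, 0.003, 0, 0, 0, 0.085], [0.02, 0, 0, 0, 0, 0, 0.085], [0.025, 0, 0, 0, 0, 0, 0.085], [0.01, 0, 0, 0, 0, 0, 0.085], [0, 0, 0, 0, 0, 0, 0.085], [0, 0, 0, 0, 0, 0, 0.085]],
  ],
)

```text
t: 22.28
tool_pos: [0.5715, 0.2247, 0.0953]
tool_rot: [2.156, 0.145, -2.155]
contact_force: [0.3, -0.0, -0.5]
opening: 0.0854
```

```bash
python3 -c "
from h import *
to([.5695,.236,.034],.148)"
```

```text
t 22.28 pos [0.5715 0.2247 0.0953] open 0.0854 F [ 0.3 -0.  -0.5] | shift mm [ 61.3 -11.3   0.6] turn deg [-0.98 -0.05  0.17]
```

Request:
arm_command(
  plan=[
    [[0, -0.006, 0, -0.9, 0, 0, 0.085], [0, -0.005, 0, 0, 0, 0, 0.085], [0.006, 0, 0, 0, 0, 0, 0.085], [0.01, 0, 0, 0, 0, 0, 0.085], [0.01, 0, 0, 0, 0, 0, 0.085], [0, 0, 0, 0, 0, 0, 0.085], [0, 0, 0, 0, 0, 0, 0.085]],
  ],
)

```text
t: 22.87
tool_pos: [0.5727, 0.2375, 0.0718]
tool_rot: [2.155, 0.163, -2.139]
contact_force: [0.6, 0.0, 1.0]
opening: 0.0848
```

```bash
python3 -c "
from h import *
to([.5695,.236,.034],.148)"
```

```text
t 22.87 pos [0.5727 0.2375 0.0718] open 0.0848 F [0.6 0.  1. ] | shift mm [37.7  1.1  3.7] turn deg [-0.03 -0.46  0.23]
```

Request:
arm_command(
  plan=[
    [[0.006, 0.001, 0.003, 0, -0.4, 0, 0.085], [0.01, 0, 0.001, 0, 0, 0, 0.085], [0.01, 0, 0, 0, 0, 0, 0.085], [0.008, 0, 0, 0, 0, 0, 0.085], [0.003, 0, 0, 0, 0, 0, 0.085], [0, 0, 0, 0, 0, 0, 0.085], [0, 0, 0, 0, 0, 0, 0.085]],
  ],
)

```text
t: 23.45
tool_pos: [0.5673, 0.2354, 0.0288]
tool_rot: [2.143, 0.162, -2.15]
contact_force: [0.4, 0.3, 0.4]
opening: 0.085
```

```bash
python3 -c "
from h import *
to([.5695,.236,.034],.148)"
```

```text
t 23.45 pos [0.5673 0.2354 0.0288] open 0.085 F [0.4 0.3 0.4] | shift mm [-5.2 -0.3 -2.3] turn deg [-0.05  0.18  0.2 ]
```

Request:
arm_command(
  plan=[
    [[-0.004, 0, -0.002, 0, 0, 0, 0.085], [0, 0, 0, 0, 0, 0, 0.02], [0, 0, 0, 0, 0, 0, 0.02], [0, 0, 0, 0, 0, 0, 0.02], [0, 0, 0, 0, 0, 0, 0.02], [0, 0, 0, 0, 0, 0, 0.02], [0, 0, 0, 0, 0, 0, 0.02], [0, 0, 0, 0, 0, 0, 0.02], [0, 0, 0, 0, 0, 0, 0.02], [0, 0, 0, 0, 0, 0, 0.02]],
  ],
  squeeze=40,
)

```text
t: 24.28
tool_pos: [0.571, 0.2361, 0.0355]
tool_rot: [2.147, 0.163, -2.146]
contact_force: [0.4, 0.3, 0.2]
opening: 0.033
```

Request:
arm_command(
  plan=[
    [[-0.01, 0, 0, 0, 0, 0, 0.02], [-0.015, 0, 0, 0, 0, 0, 0.02], [-0.02, 0, 0, 0, 0, 0, 0.02], [-0.02, 0, 0, 0, 0, 0, 0.02], [-0.02, 0, 0, 0, 0, 0, 0.02], [-0.01, 0, 0, 0, 0, 0, 0.02], [0, 0, 0, 5, 0, 0, 0.02], [0, 0, 0, 5, 0, 0, 0.02], [0, 0, 0, 5, 0, 0, 0.02], [0, 0, 0, 3.7, 0, 0, 0.02], [0, 0, 0, 0, 0, 0, 0.02], [0, 0, 0, 0, 0, 0, 0.02]],
  ],
)

```text
t: 25.28
tool_pos: [0.5702, 0.2355, 0.1393]
tool_rot: [-2.118, 0.201, 2.119]
contact_force: [-0.2, 0.1, -0.7]
opening: 0.0332
```

```bash
python3 -c "
from h import *
to([*pocket(-29),.13],FR[2])"
```

```text
t 25.28 pos [0.5702 0.2355 0.1393] open 0.0332 F [-0.2  0.1 -0.7] | shift mm [  7.6 432.4  -3. ] turn deg [0.   0.04 0.22]
```

Request:
arm_command(
  plan=[
    [[0, 0.012, 0, 0, 0, 0, 0.02], [0, 0.033, 0, 0, 0, 0, 0.02], [0, 0.033, 0, 0, 0, 0, 0.02], [0, 0.033, 0, 0, 0, 0, 0.02], [0, 0.033, 0, 0, 0, 0, 0.02], [0, 0.033, 0, 0, 0, 0, 0.02], [0, 0.033, 0, 0, 0, 0, 0.02], [0, 0.033, 0, 0, 0, 0, 0.02], [0, 0.033, 0, 0, 0, 0, 0.02], [0, 0.033, 0, 0, 0, 0, 0.02], [0, 0.033, 0, 0, 0, 0, 0.02], [0, 0.033, 0, 0, 0, 0, 0.02], [0, 0.02, 0, 0, 0, 0, 0.02], [0, 0.012, 0, 0, 0, 0, 0.02], [0, 0, 0, 0, 0, 0, 0.02], [0, 0, 0, 0, 0, 0, 0.02], [0, 0, 0, 0, 0, 0, 0.02]],
  ],
)

```text
t: 26.7
tool_pos: [0.4833, -0.1905, 0.1361]
tool_rot: [-2.127, 0.184, 2.136]
contact_force: [0.3, -0.8, -1.0]
opening: 0.0327
```

```bash
python3 -c "
from h import *
to([*pocket(-29),.037],FR[2])"
```

```text
t 26.7 pos [ 0.4833 -0.1905  0.1361] open 0.0327 F [ 0.3 -0.8 -1. ] | shift mm [99.1 -2.3 -7.1] turn deg [ 1.21  0.23 -0.04]
```

Request:
arm_command(
  plan=[
    [[0, -0.001, -0.004, 1.2, 0.2, 0, 0.02], [0.015, 0, -0.003, 0, 0, 0, 0.02], [0.02, 0, 0, 0, 0, 0, 0.02], [0.02, 0, 0, 0, 0, 0, 0.02], [0.01, 0, 0, 0, 0, 0, 0.02], [0, 0, 0, 0, 0, 0, 0.02], [0, 0, 0, 0, 0, 0, 0.02]],
  ],
)

```text
t: 27.28
tool_pos: [0.4942, -0.1852, 0.0706]
tool_rot: [-2.128, 0.201, 2.118]
contact_force: [0.0, 0.6, -0.2]
opening: 0.0329
```

```bash
python3 -c "
from h import *
to([*pocket(-29),.037],FR[2])"
```

```text
t 27.28 pos [ 0.4942 -0.1852  0.0706] open 0.0329 F [ 0.   0.6 -0.2] | shift mm [33.6  4.9  3.3] turn deg [ 0.28 -0.25 -0.02]
```

Request:
arm_command(
  plan=[
    [[0, 0.004, 0.003, 0.3, -0.2, 0, 0.02], [0.007, 0.001, 0, 0, 0, 0, 0.02], [0.007, 0, 0, 0, 0, 0, 0.02], [0, 0, 0, 0, 0, 0, 0.02], [0, 0, 0, 0, 0, 0, 0.02]],
  ],
)

```text
t: 27.7
tool_pos: [0.4925, -0.1905, 0.0591]
tool_rot: [-2.128, 0.208, 2.115]
contact_force: [1.2, 0.3, -1.0]
opening: 0.0329
```

```bash
python3 -c "
from h import *
to([*pocket(-29),.037],FR[2])"
```

```text
t 27.7 pos [ 0.4925 -0.1905  0.0591] open 0.0329 F [ 1.2  0.3 -1. ] | shift mm [22.1 -0.7  2.5] turn deg [-0.   -0.37 -0.13]
```

Request:
arm_command(
  plan=[
    [[0.006, -0.001, 0.002, 0, -0.3, 0, 0.02], [0.007, 0, 0, 0, 0, 0, 0.02], [0.006, 0, 0, 0, 0, 0, 0.02], [0.002, 0, 0, 0, 0, 0, 0.02], [0, 0, 0, 0, 0, 0, 0.02], [0, 0, 0, 0, 0, 0, 0.02]],
  ],
)

```text
t: 28.2
tool_pos: [0.4906, -0.1893, 0.036]
tool_rot: [-2.121, 0.208, 2.12]
contact_force: [0.5, -0.5, -0.5]
opening: 0.0326
```

```bash
python3 -c "
from h import *
to([*pocket(-29),.037],FR[2])"
```

```text
t 28.2 pos [ 0.4906 -0.1893  0.036 ] open 0.0326 F [ 0.5 -0.5 -0.5] | shift mm [-1.   0.2  0.4] turn deg [-0.04 -0.05 -0.13]
```

Request:
arm_command(
  plan=[
    [[0, 0, 0, 0, 0, 0, 0.02], [0, 0, 0, 0, 0, 0, 0.085], [0, 0, 0, 0, 0, 0, 0.085], [0, 0, 0, 0, 0, 0, 0.085], [0, 0, 0, 0, 0, 0, 0.085], [0, 0, 0, 0, 0, 0, 0.085], [0, 0, 0, 0, 0, 0, 0.085], [-0.01, 0, 0, 0, 0, 0, 0.085], [-0.02, 0, 0, 0, 0, 0, 0.085], [-0.02, 0, 0, 0, 0, 0, 0.085], [-0.02, 0, 0, 0, 0, 0, 0.085], [-0.02, 0, 0, 0, 0, 0, 0.085], [-0.01, 0, 0, 0, 0, 0, 0.085], [0, 0, 0, -5, 0, 0, 0.085], [0, 0, 0, -5, 0, 0, 0.085], [0, 0, 0, -5, 0, 0, 0.085], [0, 0, 0, -3.5, 0, 0, 0.085], [0, 0, 0, 0, 0, 0, 0.085], [0, 0, 0, 0, 0, 0, 0.085]],
  ],
)

```text
t: 29.78
tool_pos: [0.492, -0.1898, 0.1492]
tool_rot: [2.151, 0.147, -2.137]
contact_force: [1.2, 0.9, 0.4]
opening: 0.0852
```

```bash
python3 -c "
from h import *
to([.6257,.2393,.13],.148)"
```

```text
t 29.78 pos [ 0.492  -0.1898  0.1492] open 0.0852 F [1.2 0.9 0.4] | shift mm [  17.6 -405.7 -193.4] turn deg [-0.27 -0.35 -0.4 ]
```

Request:
arm_command(
  plan=[
    [[0, -0.012, -0.006, -0.3, -0.3, -0.4, 0.085], [0, -0.032, -0.016, 0, 0, 0, 0.085], [0, -0.032, -0.016, 0, 0, 0, 0.085], [0, -0.032, -0.016, 0, 0, 0, 0.085], [0, -0.032, -0.016, 0, 0, 0, 0.085], [0, -0.032, -0.016, 0, 0, 0, 0.085], [0, -0.032, -0.016, 0, 0, 0, 0.085], [0, -0.032, -0.016, 0, 0, 0, 0.085], [0, -0.032, -0.016, 0, 0, 0, 0.085], [0, -0.032, -0.016, 0, 0, 0, 0.085], [0, -0.032, -0.016, 0, 0, 0, 0.085], [0, -0.032, -0.016, 0, 0, 0, 0.085], [0, -0.02, -0.008, 0, 0, 0, 0.085], [0, -0.01, -0.004, 0, 0, 0, 0.085], [0, 0, 0, 0, 0, 0, 0.085], [0, 0, 0, 0, 0, 0, 0.085], [0, 0, 0, 0, 0, 0, 0.085]],
  ],
)

```text
t: 31.2
tool_pos: [0.631, 0.2601, 0.1466]
tool_rot: [2.146, 0.147, -2.165]
contact_force: [0.3, -0.2, -0.5]
opening: 0.0851
```

```bash
python3 -c "
from h import *
to([.6257,.2393,.034],.148)"
```

```text
t 31.2 pos [0.631  0.2601 0.1466] open 0.0851 F [ 0.3 -0.2 -0.5] | shift mm [112.5  20.6   7. ] turn deg [-0.94  0.48  0.32]
```

Request:
arm_command(
  plan=[
    [[0, 0.009, 0.004, -0.9, 0.4, 0.3, 0.085], [0, 0.006, 0.003, 0, 0, 0, 0.085], [0.02, 0, 0, 0, 0, 0, 0.085], [0.02, 0, 0, 0, 0, 0, 0.085], [0.01, 0, 0, 0, 0, 0, 0.085], [0, 0, 0, 0, 0, 0, 0.085], [0, 0, 0, 0, 0, 0, 0.085]],
  ],
)

```text
t: 31.78
tool_pos: [0.6253, 0.2321, 0.0976]
tool_rot: [2.15, 0.146, -2.147]
contact_force: [-0.2, 0.3, 0.0]
opening: 0.0852
```

```bash
python3 -c "
from h import *
to([.6257,.2393,.034],.148)"
```

```text
t 31.78 pos [0.6253 0.2321 0.0976] open 0.0852 F [-0.2  0.3  0. ] | shift mm [63.6 -7.2 -1.3] turn deg [-0.58 -0.07 -0.15]
```

Request:
arm_command(
  plan=[
    [[0, -0.004, -0.001, -0.6, 0, 0, 0.085], [0, -0.003, 0, 0, 0, 0, 0.085], [0.006, 0, 0, 0, 0, 0, 0.085], [0.01, 0, 0, 0, 0, 0, 0.085], [0.01, 0, 0, 0, 0, 0, 0.085], [0.01, 0, 0, 0, 0, 0, 0.085], [0, 0, 0, 0, 0, 0, 0.085], [0, 0, 0, 0, 0, 0, 0.085]],
  ],
)

```text
t: 32.45
tool_pos: [0.6275, 0.2399, 0.0619]
tool_rot: [2.151, 0.158, -2.136]
contact_force: [0.5, 0.5, 0.9]
opening: 0.0851
```

```bash
python3 -c "
from h import *
to([.6257,.2393,.034],.148)"
```

```text
t 32.45 pos [0.6275 0.2399 0.0619] open 0.0851 F [0.5 0.5 0.9] | shift mm [27.9  0.3  2. ] turn deg [ 0.07 -0.39 -0.12]
```

Request:
arm_command(
  plan=[
    [[0.006, 0, 0.002, 0, -0.3, 0, 0.085], [0.008, 0, 0, 0, 0, 0, 0.085], [0.008, 0, 0, 0, 0, 0, 0.085], [0.003, 0, 0, 0, 0, 0, 0.085], [0, 0, 0, 0, 0, 0, 0.085], [0, 0, 0, 0, 0, 0, 0.085]],
  ],
)

```text
t: 32.95
tool_pos: [0.6246, 0.2394, 0.033]
tool_rot: [2.142, 0.158, -2.144]
contact_force: [-0.1, 0.2, 0.2]
opening: 0.085
```

```bash
python3 -c "
from h import *
to([.6257,.2393,.034],.148)"
```

```text
t 32.95 pos [0.6246 0.2394 0.033 ] open 0.085 F [-0.1  0.2  0.2] | shift mm [-1.   0.3 -1. ] turn deg [ 0.08  0.06 -0.14]
```

Request:
arm_command(
  plan=[
    [[0, 0, 0, 0, 0, 0, 0.02], [0, 0, 0, 0, 0, 0, 0.02], [0, 0, 0, 0, 0, 0, 0.02], [0, 0, 0, 0, 0, 0, 0.02], [0, 0, 0, 0, 0, 0, 0.02], [0, 0, 0, 0, 0, 0, 0.02], [0, 0, 0, 0, 0, 0, 0.02], [0, 0, 0, 0, 0, 0, 0.02]],
  ],
  squeeze=40,
)

```text
t: 33.62
tool_pos: [0.6257, 0.2396, 0.0346]
tool_rot: [2.145, 0.158, -2.141]
contact_force: [0.5, -1.1, -0.4]
opening: 0.0331
```

Request:
arm_command(
  plan=[
    [[-0.01, 0, 0, 0, 0, 0, 0.02], [-0.015, 0, 0, 0, 0, 0, 0.02], [-0.02, 0, 0, 0, 0, 0, 0.02], [-0.02, 0, 0, 0, 0, 0, 0.02], [-0.02, 0, 0, 0, 0, 0, 0.02], [-0.01, 0, 0, 0, 0, 0, 0.02], [0, 0, 0, 5, 0, 0, 0.02], [0, 0, 0, 5, 0, 0, 0.02], [0, 0, 0, 5, 0, 0, 0.02], [0, 0, 0, 3.7, 0, 0, 0.02], [0, 0, 0, 0, 0, 0, 0.02], [0, 0, 0, 0, 0, 0, 0.02]],
  ],
)

```text
t: 34.62
tool_pos: [0.6269, 0.2403, 0.1465]
tool_rot: [-2.131, 0.202, 2.11]
contact_force: [-0.7, 0.3, -1.1]
opening: 0.0328
```

```bash
python3 -c "
from h import *
to([*pocket(-87),.13],FR[2])"
```

```text
t 34.62 pos [0.6269 0.2403 0.1465] open 0.0328 F [-0.7  0.3 -1.1] | shift mm [ 14.5 447.7 110.8] turn deg [ 0.13 -0.56  0.12]
```

Request:
arm_command(
  plan=[
    [[0, 0.012, 0.004, 0, -0.5, 0, 0.02], [0, 0.033, 0.008, 0, 0, 0, 0.02], [0, 0.033, 0.008, 0, 0, 0, 0.02], [0, 0.033, 0.008, 0, 0, 0, 0.02], [0, 0.033, 0.008, 0, 0, 0, 0.02], [0, 0.033, 0.008, 0, 0, 0, 0.02], [0, 0.033, 0.008, 0, 0, 0, 0.02], [0, 0.033, 0.008, 0, 0, 0, 0.02], [0, 0.033, 0.008, 0, 0, 0, 0.02], [0, 0.033, 0.008, 0, 0, 0, 0.02], [0, 0.033, 0.008, 0, 0, 0, 0.02], [0, 0.033, 0.008, 0, 0, 0, 0.02], [0, 0.033, 0.008, 0, 0, 0, 0.02], [0, 0.018, 0.004, 0, 0, 0, 0.02], [0, 0.008, 0.002, 0, 0, 0, 0.02], [0, 0, 0, 0, 0, 0, 0.02], [0, 0, 0, 0, 0, 0, 0.02], [0, 0, 0, 0, 0, 0, 0.02]],
  ],
)

```text
t: 36.12
tool_pos: [0.4259, -0.189, 0.1453]
tool_rot: [-2.128, 0.179, 2.137]
contact_force: [-0.2, -0.2, -1.4]
opening: 0.0329
```

```bash
python3 -c "
from h import *
to([*pocket(-87),.037],FR[2])"
```

```text
t 36.12 pos [ 0.4259 -0.189   0.1453] open 0.0329 F [-0.2 -0.2 -1.4] | shift mm [108.3 -11.6  -5.9] turn deg [1.41 0.24 0.05]
```

Request:
arm_command(
  plan=[
    [[0, -0.005, -0.003, 1.4, 0.2, 0, 0.02], [0.015, -0.003, -0.003, 0, 0, 0, 0.02], [0.02, 0, 0, 0, 0, 0, 0.02], [0.02, 0, 0, 0, 0, 0, 0.02], [0.015, 0, 0, 0, 0, 0, 0.02], [0, 0, 0, 0, 0, 0, 0.02], [0, 0, 0, 0, 0, 0, 0.02]],
  ],
)

```text
t: 36.7
tool_pos: [0.4384, -0.1738, 0.0745]
tool_rot: [-2.13, 0.187, 2.124]
contact_force: [-0.7, 0.0, 0.1]
opening: 0.0326
```

```bash
python3 -c "
from h import *
to([*pocket(-87),.037],FR[2])"
```

```text
t 36.7 pos [ 0.4384 -0.1738  0.0745] open 0.0326 F [-0.7  0.   0.1] | shift mm [37.5  5.5  4.3] turn deg [ 0.86 -0.16  0.16]
```

Request:
arm_command(
  plan=[
    [[0, 0.004, 0.004, 0.8, -0.2, 0.1, 0.02], [0.007, 0.001, 0.001, 0, 0, 0, 0.02], [0.009, 0, 0, 0, 0, 0, 0.02], [0, 0, 0, 0, 0, 0, 0.02], [0, 0, 0, 0, 0, 0, 0.02]],
  ],
)

```text
t: 37.12
tool_pos: [0.4346, -0.1778, 0.0607]
tool_rot: [-2.127, 0.204, 2.118]
contact_force: [0.6, -0.5, -1.0]
opening: 0.0332
```

```bash
python3 -c "
from h import *
to([*pocket(-87),.037],FR[2])"
```

```text
t 37.12 pos [ 0.4346 -0.1778  0.0607] open 0.0332 F [ 0.6 -0.5 -1. ] | shift mm [23.7  0.7  1.3] turn deg [ 0.16 -0.24 -0.05]
```

Request:
arm_command(
  plan=[
    [[0.007, 0.001, 0.001, 0, -0.2, 0, 0.02], [0.007, 0, 0, 0, 0, 0, 0.02], [0.006, 0, 0, 0, 0, 0, 0.02], [0.003, 0, 0, 0, 0, 0, 0.02], [0, 0, 0, 0, 0, 0, 0.02], [0, 0, 0, 0, 0, 0, 0.02]],
  ],
)

```text
t: 37.62
tool_pos: [0.4335, -0.1792, 0.0355]
tool_rot: [-2.122, 0.205, 2.121]
contact_force: [-1.0, 0.1, -1.7]
opening: 0.0328
```

```bash
python3 -c "
from h import *
to([*pocket(-87),.037],FR[2])"
```

```text
t 37.62 pos [ 0.4335 -0.1792  0.0355] open 0.0328 F [-1.   0.1 -1.7] | shift mm [-1.5 -0.9  0.3] turn deg [ 0.1  -0.05 -0.06]
```

Release, lift, and move clear (up, then out towards −y).

Request:
arm_command(
  plan=[
    [[0, 0, 0, 0, 0, 0, 0.02], [0, 0, 0, 0, 0, 0, 0.085], [0, 0, 0, 0, 0, 0, 0.085], [0, 0, 0, 0, 0, 0, 0.085], [0, 0, 0, 0, 0, 0, 0.085], [0, 0, 0, 0, 0, 0, 0.085], [0, 0, 0, 0, 0, 0, 0.085], [-0.01, 0, 0, 0, 0, 0, 0.085], [-0.02, 0, 0, 0, 0, 0, 0.085], [-0.02, 0, 0, 0, 0, 0, 0.085], [-0.02, 0, 0, 0, 0, 0, 0.085], [-0.02, 0, 0, 0, 0, 0, 0.085], [-0.02, 0, 0, 0, 0, 0, 0.085], [-0.02, 0, 0, 0, 0, 0, 0.085], [-0.01, 0, 0, 0, 0, 0, 0.085], [0, 0, 0, 0, 0, 0, 0.085]],
  ],
)

```text
t: 38.95
tool_pos: [0.4337, -0.1791, 0.1886]
tool_rot: [-2.127, 0.206, 2.118]
contact_force: [0.5, -0.0, 0.5]
opening: 0.0849
```

Request:
arm_command(
  plan=[
    [[0, 0.02, 0, 0, 0, 0, 0.085], [0, 0.03, 0, 0, 0, 0, 0.085], [0, 0.03, 0, 0, 0, 0, 0.085], [0, 0.03, 0, 0, 0, 0, 0.085], [0, 0.03, 0, 0, 0, 0, 0.085], [0, 0.03, 0, 0, 0, 0, 0.085], [0, 0.03, 0, 0, 0, 0, 0.085], [0, 0.03, 0, 0, 0, 0, 0.085], [0, 0.02, 0, 0, 0, 0, 0.085], [0, 0, 0, 0, 0, 0, 0.085], [0, 0, 0, 0, 0, 0, 0.085]],
  ],
)

```text
t: 39.87
tool_pos: [0.3815, -0.4316, 0.1789]
tool_rot: [-2.118, 0.192, 2.122]
contact_force: [0.4, 0.3, 0.1]
opening: 0.0853
```

```bash
python3 - <<'E'
from fit import *
from h import *
a=save('scene','e.png');b=save('top','et.png')
cv2.imwrite('pics/ec.png',np.hstack([cv2.resize(a[170:370,160:360],None,fx=2,fy=2),cv2.resize(b[140:340,280:480],None,fx=2,fy=2)])[:,:,::-1])
for n,i in dict(blue=87,green=29,red=-29,yellow=-87).items():
    p=pocket(i); M={c:best(c,n+"_stem_mid",[*p,.038]) for c in("top","scene")}; M={c:m for c,m in M.items() if m is not None}
    if M: q,f=fit(M,stem,p,[.006,.006]); print(n,list(M),((q-p)*1000).round(1),round(f,3))
    else: print(n,"not found")
for c in("top","scene"):
  for t in("emery","gauge"): print(c,t,[w(c,d["at"]).round(4) for d in mark_of(c,t)][:1])
E
```

```text
blue ['top', 'scene'] [-1.9  1.2] 0.277
green ['top', 'scene'] [-4.6 -0.4] 0.243
red ['top', 'scene'] [-0.3  0.8] 0.2
yellow ['top', 'scene'] [-0.1  0.3] 0.176
top emery []
top gauge [array([ 0.612 ,  0.0087, -0.0007])]
scene emery [array([ 0.4732, -0.0063,  0.003 ])]
scene gauge [array([0.6123, 0.0104, 0.0024])]
```

View pics/ec.png

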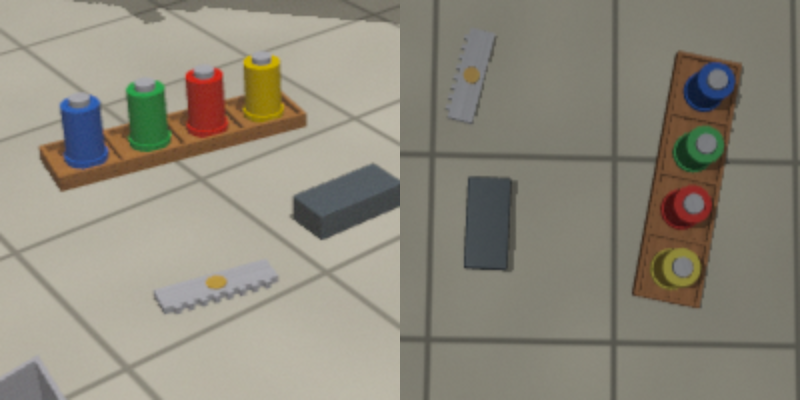

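The picture shows all four stems upright in their own pockets. From far to near they are blue, green, red, yellow. Emery and gauge have not moved, and the arm is clear.

```bash
python3 -c "
from station import *
print(finish_job(), ctrl.get_obs()['t'])"
```

```text
the job is handed in; nothing more can be done
the job is handed in; nothing more can be done
```

All four stems are in the fitting rack in reverse order, and the job is handed in after about 40 s of the 122 s allowed. From the farthest pocket to the nearest they stand blue, green, red, yellow. I left the grey-white look-alike near the blue stem alone.

**Stems:** In the last pictures all four stand upright. By silhouette fit they are within 2 mm of the pocket centres, except green, which read 4.6 mm off along x. That is still inside its 8 mm play. The fits matched the masks only roughly, so treat them as good to a few millimetres.

**Bystanders:** The emery block and thread gauge are where they started to within about 2 mm. The network missed the emery in the last top picture, but the scene camera measured it, and it shows in place in the top picture too.

**Forces and clearance:** The force readings at the end of each move stayed below 2 N. The gripper was open and clear of everything when I handed in.

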